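# Draw a test cassette from the spring dispenser and lay it in the reader

## Task

Take the top test cassette from the spring-loaded dispenser: slide it forwards out of the front until it overhangs, pinch it, and draw it clear so that the next one rises into its place. Lay it gently, face up and flat, along the reader's bed, centred between the two end stops, and let go. Take only that one, leave the other cassettes properly in the dispenser and do not disturb the other things on the desk.

Things in the scene. Friction and masses are not known exactly. Their poses are not given: they have to be found in the camera images.
- dispenser: Spring-loaded dispenser, fixed to the desk: grey base 120 x 100 x 8 mm, clear walls (inside 99 x 59 mm, outside 110 x 70 mm) round a stack of four flat cassettes, long side along its x. Origin: centre of the underside; z up; the exit is at -x. A spring (4 N at the start, 60 N/m) pushes the stack up under two side lips. When the top cassette has left, the next rises 10 mm into its place.
- lips (a point): Middle of the open top, at the height of the lips' underside and the top cassette's top face (70 mm above the desk). Axes as the dispenser. The two grey lips run along x (-50 to +50 mm) over the side walls, 4 mm thick (top at 74 mm), and leave 48 mm open between them (y = +/-24 mm).
- exit (a point): Middle of the exit, at the front wall's outer face (55 mm in front of the dispenser's origin), at the height of the top cassette's underside (60 mm above the desk). The front wall ends 2 mm lower, so only the top cassette can slide out, along the dispenser's -x. Sliding takes 2 to 6 N; slid part way out, it stays put, held under the lips.
- rear_gap (a point): Middle of the rear wall (52 mm behind the dispenser's origin, wall 5 mm thick), 60 mm above the desk. The wall is open here, 38 mm wide, from 50 mm up. Shut fingertips can come down behind it, push the top cassette's rear edge and follow it forwards between the lips; their ends must stay 60 to 70 mm above the desk, or they catch the next cassette.
- cassette1: Top cassette at the start: flat white plastic test cassette, 96 (x) x 56 (y) x 10 mm, 40 g, with three dark reading windows and, near its front (-x) end, a round sample well on its face. Origin: centre of its underside; z up. Walls hide its long sides until it is slid forwards; then the overhang can be pinched by its long sides (56 mm).
- cassette2: Second cassette in the stack, same size and make as cassette1 (96 x 56 x 10 mm), origin at the centre of its underside; starts 50 mm above the dispenser's origin, must rise to 60 mm.
- cassette3: Third cassette in the stack, same size and make as cassette1 (96 x 56 x 10 mm), origin at the centre of its underside; starts 40 mm above the dispenser's origin, ends at 50 mm.
- cassette4: Bottom cassette in the stack, same size and make as cassette1 (96 x 56 x 10 mm), origin at the centre of its underside; starts 30 mm above the dispenser's origin, ends at 40 mm.
- follower (a joint): Height of the dispenser's spring plate under the stack, m: 0 with four cassettes, 0.010 when the stack has risen by one cassette.
- reader: Cassette reader, fixed to the desk: grey base plate 200 x 110 x 12 mm (x = -80 to +120 mm), on it a black bed 40 mm wide along x, and at the far end (x = +73 to +118 mm, 100 mm wide, top 70 mm up) a grey hump with a dark display. Origin: centre of the underside below the bed's middle; z up.
- bed (a point): Centre of the bed's top face, 40 mm above the desk; x along the bed (+x to the display), z up. The bed is 40 mm wide and 108 mm long between two end stops (10 mm thick, 40 mm wide, 8 mm high): a cassette along it has 6 mm of play at each end and overhangs 8 mm at each side, where fingers have 28 mm of free height below the bed's top.
- cup: Small clear plastic sample cup, 54 mm across, 40 mm tall, light, loose. Origin: centre of its underside. To be left alone.
- carton: Green cardboard kit box, 100 x 150 x 85 mm, loose. Origin: centre of its underside. To be left alone.
- notes: Block of pale yellow note paper, 76 x 76 x 24 mm, loose. Origin: centre of its underside. To be left alone.
- stapler: Black stapler, 140 x 36 mm, about 45 mm tall, loose. Origin: centre of its underside. To be left alone.
Mind the look-alikes: they are no part of the job. Leave any turquoise look-alike of the dispenser alone. Leave any orange look-alike of the reader alone.

How it is judged:
On the way, in this order (a step that is already met when the one before it is completed fails the run):
1. the top cassette has been slid forwards by at least 25 mm, so that it overhangs the dispenser's front (x of cassette1 in the frame of dispenser below -0.025 m), for 0.1 s.
2. the top cassette is clear of the dispenser and the next one has risen to the top (horizontal distance between cassette1 and dispenser above 0.09 m and z of cassette2 in the frame of dispenser above 0.057 m and value of joint follower above 0.0075 m), for 0.2 s.
At the end, for the whole second after the job is handed in: cassette1 at rest, face up, flat (0.06 rad, height 3 mm) on the bed, within 8 mm along and 12 mm across its centre and 0.15 rad of its direction; cassettes 2 to 4 flat in the dispenser within 8 mm of its centre, each risen one place (to within 3 mm) (x of cassette1 in the frame of bed between -0.008 and 0.008 m and y of cassette1 in the frame of bed between -0.012 and 0.012 m and z of cassette1 in the frame of bed between -0.003 and 0.003 m and angle between the x axis of cassette1 and the x axis of bed, either way round below 0.15 rad and angle between each of cassette1, cassette2, cassette3, cassette4's own z axis and vertical below 0.06 rad and linear speed of cassette1 below 0.01 m/s and z of cassette2 in the frame of dispenser above 0.057 m and horizontal distance between each of cassette2, cassette3, cassette4 and dispenser below 0.008 m and z of cassette3 in the frame of dispenser above 0.047 m and z of cassette4 in the frame of dispenser above 0.037 m); the robot touches nothing.
It fails at once if the cup, the carton, the notes or the stapler is moved more than 20 mm (distance of any of cup, carton, notes, stapler from where it was at the start of the episode above 0.02 m).
It fails at once if the cassette is let fall onto the reader from more than about 10 mm (horizontal distance between cassette1 and bed below 0.06 m and contact force between the fingers and cassette1 below 0.05 N and z of cassette1 in the frame of bed above 0.01 m and linear speed of cassette1 above 0.25 m/s).
It fails at once if a second cassette is pulled out of the dispenser as well (horizontal distance between any of cassette2, cassette3, cassette4 and dispenser above 0.03 m).
It also fails if it takes over 53 s, if anything falls off the work surface, if the arm or the gripper's body presses on something with over 40 N, if the wrist force passes 120 N, or if a joint passes its speed limit or range.

## Robot

A 6-joint arm with a two-finger parallel gripper is mounted at the origin on the work surface. World frame = base frame: x ahead of the robot, y to its left, z up, the work surface at z = 0. Lengths are in m, angles in rad, forces in N, time in s.
With the tool pointing down it reaches from about 0.35 to 1 m from the base axis. Payload 7.1 kg.
Tool frame: the origin (TCP) lies midway between the tips of the shut fingers; the grasp point (between the pads) lies 19 mm behind it (bot.pinch_z is the distance from the TCP to the grasp point, in m); y points along the fingers, x is the direction in which the jaws open and shut, and the axes are right-handed (so a half turn about y gives the same grasp; the last joint's range is limited). The gripper opens to 85 mm and grips with 20 to 120 N. Pads are 22 mm wide; open, the fingers measure 114 mm over their backs; the gripper's body (76 mm by 85 mm) begins 54 mm behind the grasp point. The pads swing forward as they close: fully open they stand 13 mm farther back than shut.
Start: joints at [1.188, 0.423, 1.63, -0, 1.089, -0.019], TCP at [0.222, 0.584, 0.231] pointing down, gripper open.
Joint ranges: [-3, 3], [-0.9, 2.11], [0.09, 2.58], [-1.31, 4.45], [0.11, 2.69], [-2.54, 2.54]. Speed limits (rad/s): [2.39, 2.39, 3.01, 3.14, 3.14, 3.14].

## Interface

Orientations are given as a 3x3 rotation matrix whose columns are the frame's x, y, z axes.
In Python, from workcell import sensors, viewer, job, bot gives the robot as it stands.
- The arm moves only by the tool arm_command, never from a script. Its argument "rows" is a list of rows, each a list of 7 numbers: the finger opening in cm, from 0 to 8.54, then the shift along the tool's x, y, z in cm, then the turn, a rotation vector about the tool's x, y, z in degrees. In form: [[jaw, dx, dy, dz, ax, ay, az], ...]. A call has 1 to 20 rows; each row is the pose to reach, as a shift and turn from the pose commanded when the call began, along the tool's axes at that moment; what a row does not reach only later rows make up. A row lasts 1/10 s, in which the tool goes at most 50 mm and 8.59 degrees, less where a joint would pass 70% of its speed; a pose out of reach is approached as far as the arm can. A call with a gripper value outside its range is refused whole. The fingers move at their own pace and stop on an object; "newtons" is the grip in N (left out, the last holds). Time passes only in rows, so rows that repeat a pose let the fingers close. It gives the time, the measured TCP pose, the force and the opening at its end, in the units of the state.
- sensors.read_state(): the state, without advancing time (a new reading comes with each control period).
- viewer.read_camera(name): name is "side" or "top" or "wrist"; returns the picture (480x640x3 uint8, red, green, blue); there is no depth.
- viewer.camera_model(name): a dict with "camera_matrix" (3x3 intrinsics, pixels), "extrinsics" (4x4, takes a point from camera to world coordinates); the wrist camera has in their place "T_tool_cam" (4x4, takes a point from camera to tool coordinates, whose origin is the TCP and whose axes are the tool frame's). Camera axes: x right, y down, z forward; pixel columns grow to the right and rows downward; lengths in m; the calibration is good to about 2 mm. A picture is of the moment at which its call begins: read the wrist's pose just before it. camera_model takes no time and is no camera call.
- job.finish_job(): hands the job in, once; it reports no verdict.
Trained networks look in the newest picture that a camera, given by its name, has taken for a name from the list of things; names that differ only in an ending like _2 or _b are one class to them, and where a whole thing is asked for, a point or a joint stands for the part that bears it (a point fixed in the world has none). Each returns a list of dicts, best first, with "confidence" (0 to 1); they miss things now and then, are a little off and sometimes report something else, mostly with a low value. They report only what shows in the picture. A call takes as long as a camera call. They do not tell look-alikes from the thing itself.
- viewer.find_in(camera, thing): "position" ([row, column] in pixels, amid what is visible of it).
- viewer.outline_of(camera, thing): "region" (480x640 bool, what is visible of it) and "position" ([row, column] in pixels, amid what is visible of it).
The state is a dict: "clock": time; "joint_positions": joint angles; "dq": joint speeds; "joint_efforts": joint torques, N m; "eef_pos": TCP position; "ee_rot": TCP orientation; "contact_force": force on the tool from outside, world axes, zero at the start; "moment": the same for the moment, N m; "opening": opening from 0.0 (shut) to 1.0 (fully open).
Only numpy, scipy, OpenCV 4.12 (cv2) and the standard library are available. Lean on these libraries where they do the work, as an engineer would, in place of code of your own. Each camera call takes 0.05 s, during which the arm holds its last target.

## Working session

There is one attempt and no reset: what is moved stays moved. The work goes in short steps, Python scripts to look and compute and a tool call to move; the robot and the scene stay as the last step left them, time stands still between calls to the robot, and variables do not carry over. Pictures are saved under pics/ and viewed, and the job is handed in when it is done.

Besides the shell and the picture viewer there is one more tool, called after ">>>" in YAML: its name, and indented under it one key for each argument. arm_command: Moves the arm, as the interface text tells. Its arguments: {"type":"object","properties":{"rows":{"type":"array","items":{"type":"array","items":{"type":"number"}}},"newtons":{"type":"number"}},"required":["rows"]}

```bash
mkdir -p pics; ls; cat > h.py <<'E'
import numpy as np, cv2
from workcell import sensors, viewer, job, bot
def save(cam,name):
    im=viewer.read_camera(cam); cv2.imwrite('pics/'+name,cv2.cvtColor(im,cv2.COLOR_RGB2BGR)); return im
E
python3 - <<'E'
from h import *
np.set_printoptions(precision=4,suppress=True)
s=sensors.read_state();print(s)
for c in ['side','top','wrist']:
    save(c,c+'0.png');print(c,viewer.camera_model(c))
print(bot.pinch_z)
E
```

```text
pics
{'clock': 0.0, 'joint_positions': array([ 1.188 ,  0.4239,  1.6307, -0.    ,  1.0886, -0.019 ]), 'dq': array([ 0.0008,  0.    ,  0.    , -0.0001,  0.0001, -0.001 ]), 'joint_efforts': array([ -0.0002, -55.7402, -28.1729,   0.    ,   0.0076,   0.    ]), 'eef_pos': array([0.2222, 0.5836, 0.2305]), 'ee_rot': array([[ 0.3559, -0.0006, -0.9345],
       [ 0.9345, -0.0015,  0.3559],
       [-0.0016, -1.    ,  0.    ]]), 'contact_force': array([-0.2496, -0.722 , -0.8125]), 'moment': array([ 0.0066, -0.012 ,  0.0186]), 'opening': 0.998847501607434}
side {'camera_matrix': array([[471.8358,   0.    , 317.3009],
       [  0.    , 471.8358, 235.9992],
       [  0.    ,   0.    ,   1.    ]]), 'extrinsics': array([[ 0.9948, -0.0646,  0.0786,  0.4692],
       [-0.1012, -0.7131,  0.6937, -0.8311],
       [ 0.0112, -0.6981, -0.7159,  0.9523],
       [ 0.    ,  0.    ,  0.    ,  1.    ]])}
top {'camera_matrix': array([[598.6019,   0.    , 327.6996],
       [  0.    , 598.6019, 242.1536],
       [  0.    ,   0.    ,   1.    ]]), 'extrinsics': array([[ 0.024 , -0.9869,  0.1593,  0.3058],
       [-0.9997, -0.0251, -0.0051, -0.0063],
       [ 0.009 , -0.1591, -0.9872,  1.7544],
       [ 0.    ,  0.    ,  0.    ,  1.    ]])}
wrist {'camera_matrix': array([[392.9102,   0.    , 321.1367],
       [  0.    , 392.9102, 234.6652],
       [  0.    ,   0.    ,   1.    ]]), 'T_tool_cam': array([[ 1.    , -0.0001,  0.0004, -0.0013],
       [-0.0004, -0.3276,  0.9448, -0.1418],
       [ 0.0001, -0.9448, -0.3276,  0.0842],
       [ 0.    ,  0.    ,  0.    ,  1.    ]])}
0.0187
```

View pics/top0.png

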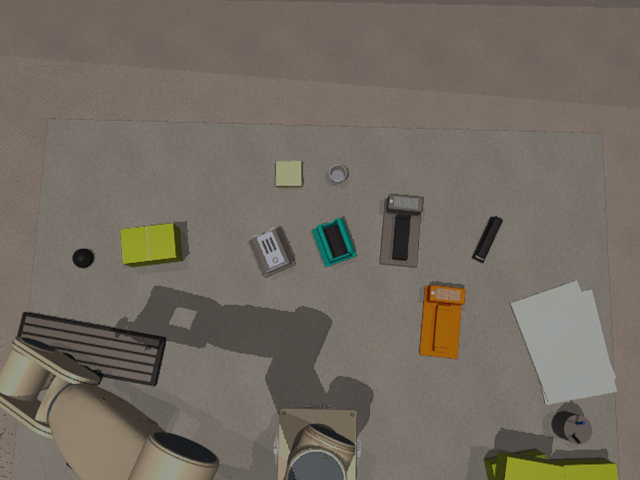

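View pics/side0.png

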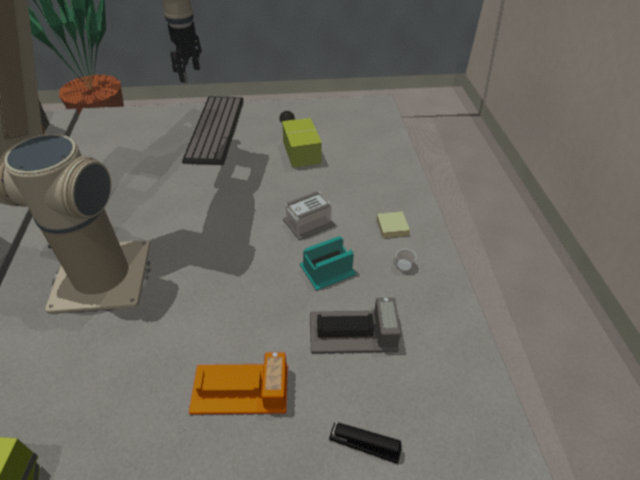

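View pics/wrist0.png

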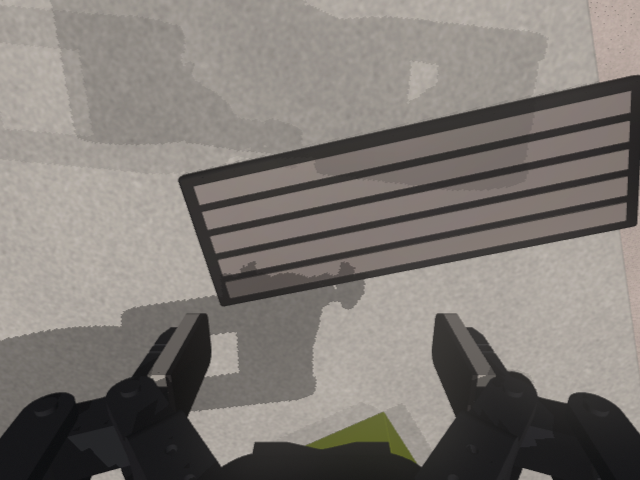

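```bash
cat >> h.py <<'E'
np.set_printoptions(precision=4,suppress=True)
def ray(cam,rc,st=None):
    m=viewer.camera_model(cam);K=m['camera_matrix']
    if cam=='wrist':
        T=np.eye(4);T[:3,:3]=st['ee_rot'];T[:3,3]=st['eef_pos'];T=T@m['T_tool_cam']
    else: T=m['extrinsics']
    d=T[:3,:3]@np.linalg.solve(K,[rc[1],rc[0],1.]);return T[:3,3],d/np.linalg.norm(d)
def atz(cam,rc,z,st=None):
    o,d=ray(cam,rc,st);return o+d*(z-o[2])/d[2]
def proj(cam,p,st=None):
    m=viewer.camera_model(cam);K=m['camera_matrix']
    if cam=='wrist':
        T=np.eye(4);T[:3,:3]=st['ee_rot'];T[:3,3]=st['eef_pos'];T=T@m['T_tool_cam']
    else: T=m['extrinsics']
    q=np.linalg.inv(T)@np.append(p,1);u=K@q[:3];return np.array([u[1],u[0]])/u[2]
def tri(rays):
    A=np.zeros((3,3));b=np.zeros(3)
    for o,d in rays:
        P=np.eye(3)-np.outer(d,d);A+=P;b+=P@o
    x=np.linalg.solve(A,b)
    return x,[np.linalg.norm((np.eye(3)-np.outer(d,d))@(x-o)) for o,d in rays]
E
python3 - <<'E'
from h import *
im=cv2.imread('pics/top0.png')
cv2.imwrite('pics/z1.png',cv2.resize(im[215:285,235:305],(600,600),interpolation=cv2.INTER_CUBIC))
cv2.imwrite('pics/z2.png',cv2.resize(im[185:275,365:435],(466,600),interpolation=cv2.INTER_CUBIC))
for n,rc,z in [('well',(261,275),.07),('disp',(251,272),.07),('bed',(237,401),.04),('cup',(174,338),.04),('notes',(174,288),.02),('carton',(244,150),.085),('fake',(240,335),.07)]:
    print(n,atz('top',rc,z))
E
```

```text
well [0.5197 0.133  0.07  ]
disp [0.5481 0.1426 0.07  ]
bed [ 0.603  -0.2279  0.04  ]
cup [ 0.7871 -0.0407  0.04  ]
notes [0.7888 0.1083 0.02  ]
carton [0.5571 0.4852 0.085 ]
fake [ 0.5843 -0.0356  0.07  ]
```

View pics/z1.png

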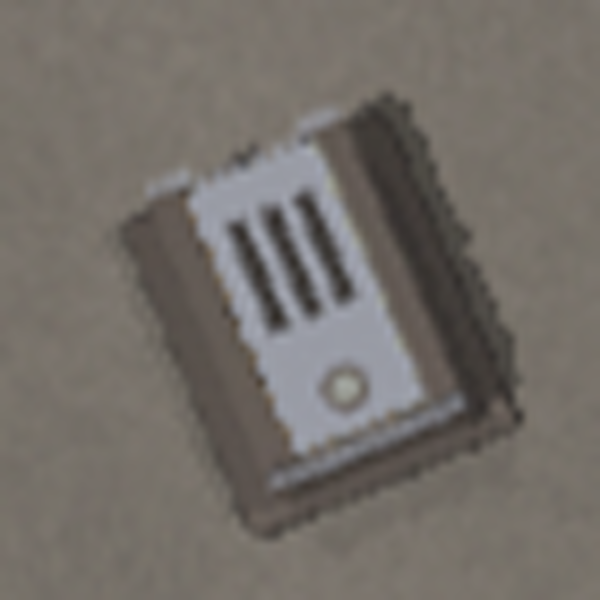

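View pics/z2.png

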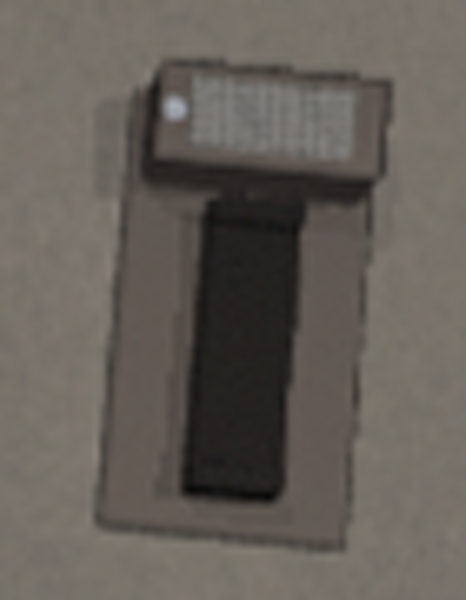

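```bash
cat >> h.py <<'E'
from scipy.spatial.transform import Rotation as Ro
def Rt(yaw):
    c,s=np.cos(yaw),np.sin(yaw)
    return np.array([[c,0,-s],[s,0,c],[0,-1,0]])
def row(p,yaw,st=None):
    s=st or sensors.read_state();R=s['ee_rot']
    return np.round(np.r_[R.T@(np.array(p)-s['eef_pos'])*100,Ro.from_matrix(R.T@Rt(yaw)).as_rotvec(degrees=True)],2)
E
python3 - <<'E'
from h import *
print(row([.567,.15,.23],np.deg2rad(110)))
E
```

```text
[-28.26   0.1  -47.65  -0.03 -40.84  -0.07]
```

>>> arm_command:
  rows:
    - [8.5,-2,0,-3.4,0,-3,0]
    - [8.5,-5,0,-8.5,0,-8,0]
    - [8.5,-8,0,-13.5,0,-12,0]
    - [8.5,-11,0,-18.5,0,-16,0]
    - [8.5,-14,0,-23.6,0,-20,0]
    - [8.5,-17,0,-28.6,0,-24,0]
    - [8.5,-20,0,-33.7,0,-28,0]
    - [8.5,-23,0,-38.8,0,-32,0]
    - [8.5,-26,0,-43.8,0,-37,0]
    - [8.5,-28.3,0,-47.6,0,-40.8,0]
    - [8.5,-28.3,0,-47.6,0,-40.8,0]
    - [8.5,-28.3,0,-47.6,0,-40.8,0]
    - [8.5,-28.3,0,-47.6,0,-40.8,0]
    - [8.5,-28.3,0,-47.6,0,-40.8,0]

```text
clock: 1.55
eef_pos: [0.5658, 0.1505, 0.2309]
ee_rot: [[-0.341, -0.001, -0.94], [0.94, 0.0, -0.341], [0.001, -1.0, 0.001]]
contact_force: [-0.1, -0.6, 0.6]
opening: 0.997
```

```bash
python3 - <<'E'
from h import *
import pickle
s=sensors.read_state();save('wrist','w1.png');pickle.dump(s,open('w1.pkl','wb'));print(s['clock'],s['eef_pos'],s['ee_rot'],abs(s['dq']).max(),s['joint_positions'],s['contact_force'])
E
```

```text
1.55 [0.5658 0.1505 0.2309] [[-0.3407 -0.0012 -0.9402]
 [ 0.9402  0.0001 -0.3407]
 [ 0.0006 -1.      0.0011]] 0.02685247296748805 [ 0.2395  0.3665  1.719   0.0005  1.0572 -1.6792] [-0.1059 -0.6282  0.634 ]
```

View pics/w1.png

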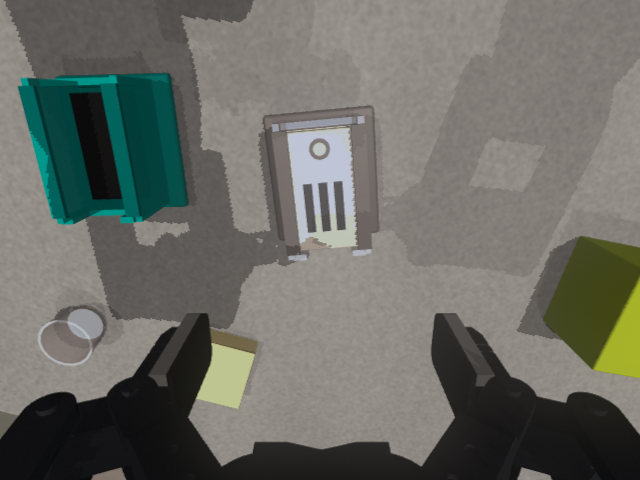

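>>> arm_command:
  rows:
    - [8.5,3,2,0.5,0,0,0]
    - [8.5,6,4,1,0,0,0]
    - [8.5,6,4,1,0,0,0]
    - [8.5,6,4,1,0,0,0]
    - [8.5,6,4,1,0,0,0]

```text
clock: 2.1
eef_pos: [0.537, 0.2038, 0.1921]
ee_rot: [[-0.342, 0.001, -0.94], [0.94, 0.0, -0.342], [-0.0, -1.0, -0.001]]
contact_force: [0.4, 0.4, 0.1]
opening: 0.996
```

```bash
python3 - <<'E'
from h import *
import pickle
s=sensors.read_state();save('wrist','w2.png');pickle.dump(s,open('w2.pkl','wb'));print(s['clock'],s['eef_pos'],abs(s['dq']).max())
im=cv2.imread('pics/w1.png');cv2.imwrite('pics/w1z.png',cv2.resize(im[95:275,240:400],(533,600),interpolation=cv2.INTER_CUBIC))
E
```

```text
2.1 [0.537  0.2038 0.1921] 0.018341740645843475
```

View pics/w2.png

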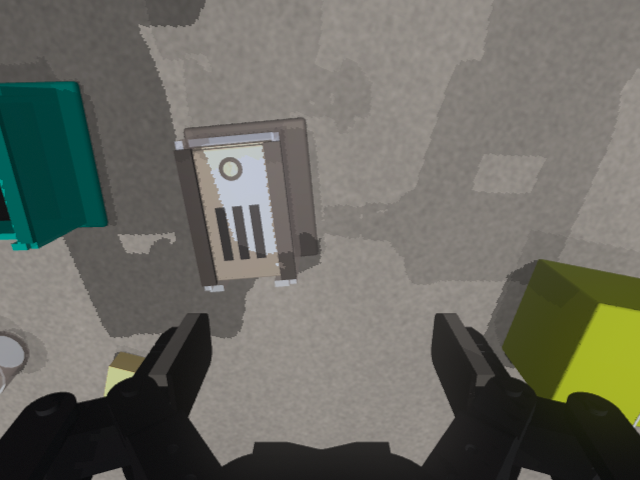

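View pics/w1z.png

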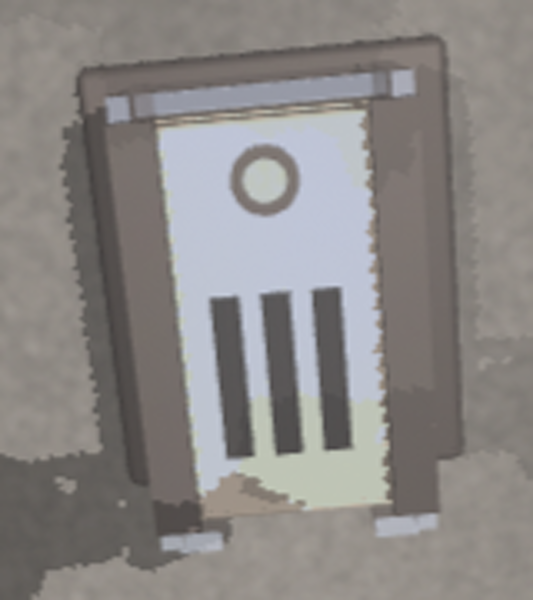

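```bash
python3 - <<'E'
from h import *
im=cv2.imread('pics/w2.png');cv2.imwrite('pics/w2z.png',cv2.resize(im[110:300,165:325],(505,600),interpolation=cv2.INTER_CUBIC))
E
```

```text
(no output)
```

View pics/w2z.png

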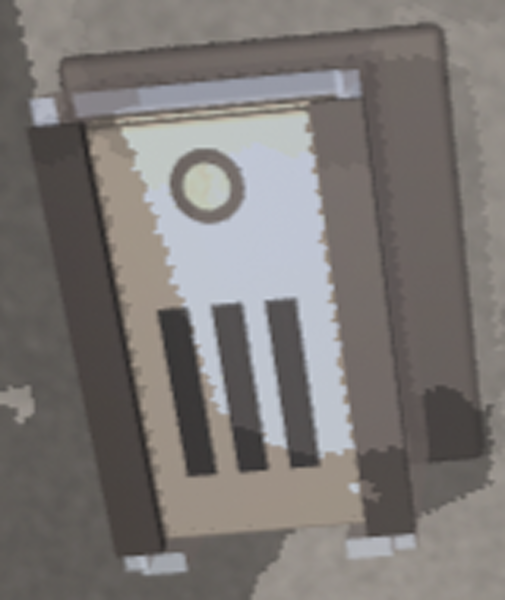

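```bash
python3 - <<'E'
from h import *
import pickle
s1=pickle.load(open('w1.pkl','rb'));s2=pickle.load(open('w2.pkl','rb'))
P={'well':((265,180),(207,186)),'TL':((210,298),(158,310)),'TR':((340,288),(298,298)),'BL':((228,458),(188,476)),'BR':((352,448),(318,465)),
'LoF':((106,122),(30,127)),'LoR':((158,537),(118,556)),'RoF':((412,95),(360,98)),'RoR':((437,517),(412,533)),'rearL':((205,516),(165,539)),'rearR':((388,505),(365,520))}
X={}
for k,(a,b) in P.items():
    A=(95+a[1]/3.333-.35,240+a[0]/3.333-.35);B=(110+b[1]/3.158-.35,165+b[0]/3.158-.35)
    x,e=tri([ray('wrist',A,s1),ray('wrist',B,s2)]);X[k]=x;print(k,x,np.round(e,4),proj('top',x),proj('side',x))
w=(X['TL']+X['TR']-X['BL']-X['BR'])/2
print('dir from windows',np.rad2deg(np.arctan2(-w[1],-w[0])))
m=(X['TL']+X['TR']+X['BL']+X['BR'])/4;v=m-X['well'];print('well->win',np.rad2deg(np.arctan2(v[1],v[0])),m,np.linalg.norm(v))
f=(X['LoF']+X['RoF'])/2;r=(X['LoR']+X['RoR'])/2;v=r-f;print('lips',(f+r)/2,np.rad2deg(np.arctan2(v[1],v[0])),np.linalg.norm(v),np.linalg.norm(X['LoF']-X['RoF']))
v=X['rearL']-X['rearR'];print('rear edge',(X['rearL']+X['rearR'])/2)
E
```

```text
well [0.5204 0.1314 0.0697] [0. 0.] [260.7573 275.5774] [209.3769 296.9216]
TL [0.5506 0.1286 0.0693] [0.0001 0.0001] [250.2859 276.9883] [209.5185 307.8796]
TR [0.5383 0.1567 0.0667] [0. 0.] [254.4385 267.0157] [203.7354 302.6582]
BL [0.5861 0.1455 0.0706] [0. 0.] [237.7455 271.4772] [204.3179 320.0167]
BR [0.5732 0.1729 0.071 ] [0.0001 0.0001] [241.9451 261.6831] [198.054  314.4772]
LoF [0.5205 0.0939 0.072 ] [0.0002 0.0002] [260.9773 288.7944] [218.1088 297.9008]
LoR [0.6109 0.1358 0.072 ] [0.0002 0.0002] [229.1982 275.1831] [205.7613 329.25  ]
RoF [0.4919 0.1562 0.0683] [0.0002 0.0002] [270.6108 266.4798] [204.394 286.113]
RoR [0.5827 0.1989 0.0705] [0.0005 0.0005] [238.4683 252.6913] [192.0247 316.8717]
rearL [0.601  0.145  0.0746] [0.0003 0.0003] [232.3561 271.7473] [203.0733 325.3769]
rearR [0.5858 0.1877 0.0648] [0.0003 0.0003] [237.8053 256.8815] [196.0247 318.3438]
dir from windows 25.19227550316331
well->win 25.09816944368312 [0.562  0.1509 0.0694] 0.04594585370947209
lips [0.5515 0.1462 0.0707] 25.055320147065252 0.09999800572635427 0.0686793655264468
rear edge [0.5934 0.1664 0.0697]
```

```bash
python3 - <<'E'
from h import *
y=np.deg2rad(115.1);c=np.array([.5515,.1462]);d=np.array([.9056,.4242])
print(row([*(c+.072*d),.11],y))
E
```

```text
[-5.22  8.24 -6.54  0.1  -5.12 -0.01]
```

>>> arm_command:
  rows:
    - [0,-2.5,2,-3,0,-3,0]
    - [0,-5.2,4,-6.5,0,-5.1,0]
    - [0,-5.2,6,-6.5,0,-5.1,0]
    - [0,-5.2,8.2,-6.5,0,-5.1,0]
    - [0,-5.2,8.2,-6.5,0,-5.1,0]
    - [0,-5.2,8.2,-6.5,0,-5.1,0]
    - [0,-5.2,8.2,-6.5,0,-5.1,0]
    - [0,-5.2,8.2,-6.5,0,-5.1,0]

```text
clock: 2.95
eef_pos: [0.6163, 0.1768, 0.111]
ee_rot: [[-0.424, 0.002, -0.906], [0.906, 0.001, -0.424], [-0.0, -1.0, -0.003]]
contact_force: [-0.0, 0.4, -0.3]
opening: -0.003
```

```bash
python3 - <<'E'
from h import *
s=sensors.read_state();save('wrist','w3.png');print(s['clock'],s['eef_pos'],s['ee_rot'],s['opening'],s['contact_force'])
y=np.deg2rad(115.1);c=np.array([.5515,.1462]);d=np.array([.9056,.4242])
for a in (.07,.059,.009): print(row([*(c+a*d),.065],y))
E
```

```text
2.95 [0.6163 0.1768 0.111 ] [[-0.4236  0.0025 -0.9058]
 [ 0.9058  0.0007 -0.4236]
 [-0.0004 -1.     -0.0025]] -0.00348118546279046 [-0.0146  0.364  -0.2608]
[-0.03  4.58  0.17  0.13 -0.04 -0.02]
[-0.03  4.58  1.27  0.13 -0.04 -0.02]
[-0.03  4.57  6.27  0.13 -0.04 -0.02]
```

View pics/w3.png

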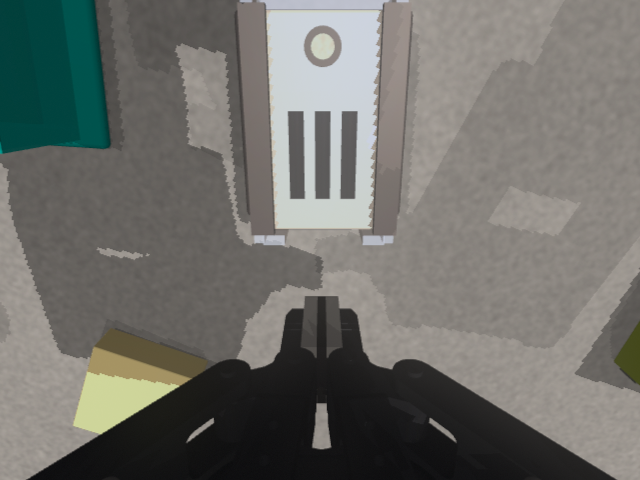

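>>> arm_command:
  rows:
    - [0,0,1.5,0,0,0,0]
    - [0,0,3,0,0,0,0]
    - [0,0,4,0,0,0,0]
    - [0,0,4.55,0,0,0,0]
    - [0,0,4.55,0,0,0,0]
    - [0,0,4.55,0.3,0,0,0]
    - [0,0,4.55,0.6,0,0,0]
    - [0,0,4.55,0.9,0,0,0]
    - [0,0,4.55,1.2,0,0,0]
    - [0,0,4.55,1.5,0,0,0]
    - [0,0,4.55,1.8,0,0,0]
    - [0,0,4.55,2.1,0,0,0]
    - [0,0,4.55,2.4,0,0,0]

```text
clock: 4.3
eef_pos: [0.5937, 0.1663, 0.0641]
ee_rot: [[-0.423, 0.0, -0.906], [0.906, 0.0, -0.423], [-0.0, -1.0, -0.0]]
contact_force: [1.4, 1.3, 1.0]
opening: -0.001
```

```bash
python3 - <<'E'
from h import *
s=sensors.read_state();save('wrist','w4.png');print(s['clock'],s['eef_pos'],s['ee_rot'],s['opening'],s['contact_force'])
E
```

```text
4.3 [0.5937 0.1663 0.0641] [[-0.4235  0.0004 -0.9059]
 [ 0.9059  0.0001 -0.4235]
 [-0.0001 -1.     -0.0004]] -0.0006577435897756446 [1.4122 1.3243 0.9543]
```

View pics/w4.png

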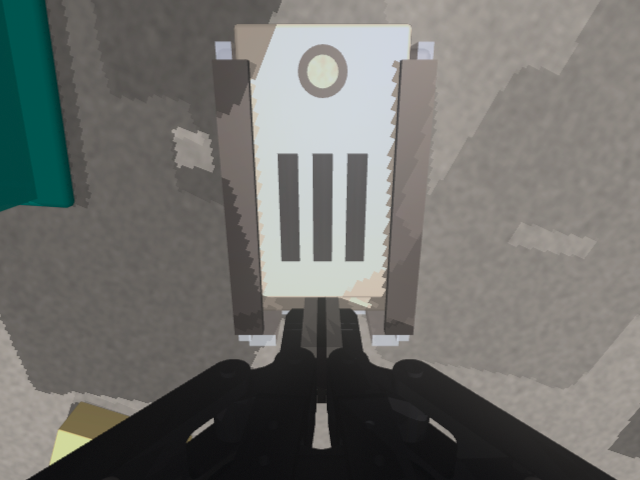

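>>> arm_command:
  rows:
    - [0,0,-0.1,0.3,0,0,0]
    - [0,0,-0.1,0.6,0,0,0]
    - [0,0,-0.1,0.9,0,0,0]
    - [0,0,-0.1,1.2,0,0,0]
    - [0,0,-0.1,1.5,0,0,0]
    - [0,0,-0.1,1.8,0,0,0]
    - [0,0,-0.1,2.1,0,0,0]
    - [0,0,-0.1,2.4,0,0,0]
    - [0,0,-0.1,2.7,0,0,0]
    - [0,0,-0.1,3.0,0,0,0]
    - [0,0,-0.1,3.3,0,0,0]
    - [0,0,-0.1,3.6,0,0,0]
    - [0,0,-0.1,3.9,0,0,0]
    - [0,0,-0.1,4.0,0,0,0]
    - [0,0,-0.1,4.0,0,0,0]
    - [0,0,-0.1,4.0,0,0,0]

```text
clock: 5.95
eef_pos: [0.557, 0.1493, 0.0647]
ee_rot: [[-0.424, -0.001, -0.906], [0.906, -0.0, -0.424], [0.0, -1.0, 0.001]]
contact_force: [1.7, 0.1, 0.2]
opening: 0.001
```

```bash
python3 - <<'E'
from h import *
import pickle
s=sensors.read_state();save('wrist','w5.png');pickle.dump(s,open('w5.pkl','wb'));print(s['clock'],s['eef_pos'],s['ee_rot'],s['opening'],s['contact_force'])
E
```

```text
5.95 [0.557  0.1493 0.0647] [[-0.4235 -0.0011 -0.9059]
 [ 0.9059 -0.0003 -0.4235]
 [ 0.0001 -1.      0.0011]] 0.0009964368591553008 [1.7157 0.0622 0.1916]
```

View pics/w5.png

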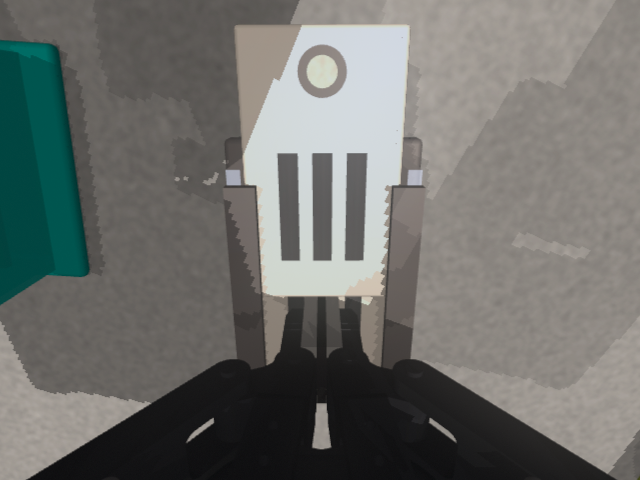

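```bash
python3 - <<'E'
from h import *
import pickle
s=pickle.load(open('w5.pkl','rb'))
c=np.array([.5515,.1462]);d=np.array([.9056,.4242]);n=np.array([-.4242,.9056])
for k,rc in dict(well=(71,322.5),FL=(25,235),FR=(25,410),wBL=(261,278),wBR=(261,367),rear=(296,321),baseL=(186,225)).items():
    p=atz('wrist',rc,.07,s)[:2]-c;print(k,p@d,p@n)
print(row([*(c-.080*d),.125],np.deg2rad(115.1)))
E
```

```text
well -0.0872194551943669 -0.0003177608271061224
FL -0.10044284738753564 -0.0274920089259996
FR -0.10042181658117691 0.02685894459481077
wBL -0.021043153335423507 -0.01704461819366603
wBR -0.021001266733432514 0.01648324915428611
rear -0.006272215646254798 -0.0008596563410831962
baseL -0.049724715131374865 -0.03468734213583057
[-0.05 -6.02  8.64 -0.06 -0.04  0.01]
```

>>> arm_command:
  rows:
    - [0,0,-2,0,0,0,0]
    - [0,0,-4,0,0,0,0]
    - [2,0,-6,0,0,0,0]
    - [6,0,-6,3,0,0,0]
    - [8.5,0,-6,6,0,0,0]
    - [8.5,0,-6,8.6,0,0,0]
    - [8.5,0,-6,8.6,0,0,0]
    - [8.5,0,-6,8.6,0,0,0]
    - [8.5,0,-5,8.6,0,0,0]
    - [8.5,0,-3,8.6,0,0,0]
    - [8.5,0,-1,8.6,0,0,0]
    - [8.5,0,1,8.6,0,0,0]
    - [8.5,0,2.0,8.6,0,0,0]
    - [8.5,0,2.1,8.6,0,0,0]
    - [8.5,0,2.1,8.6,0,0,0]
    - [8.5,0,2.1,8.6,0,0,0]

```text
clock: 7.6
eef_pos: [0.4803, 0.1132, 0.0444]
ee_rot: [[-0.424, 0.001, -0.906], [0.906, 0.0, -0.424], [-0.0, -1.0, -0.001]]
contact_force: [0.3, 0.2, 1.0]
opening: 0.995
```

```bash
python3 - <<'E'
from h import *
s=sensors.read_state();save('wrist','w6.png');print(s['clock'],s['eef_pos'],s['ee_rot'],s['opening'],s['contact_force'])
print(row([.4791,.1123,.044],np.deg2rad(115.1)))
E
```

```text
7.6 [0.4803 0.1132 0.0444] [[-0.4236  0.0012 -0.9058]
 [ 0.9058  0.0002 -0.4236]
 [-0.0003 -1.     -0.0012]] 0.9949398720670997 [0.3002 0.2402 1.0108]
[-0.03  0.05  0.15  0.09 -0.04 -0.02]
```

View pics/w6.png

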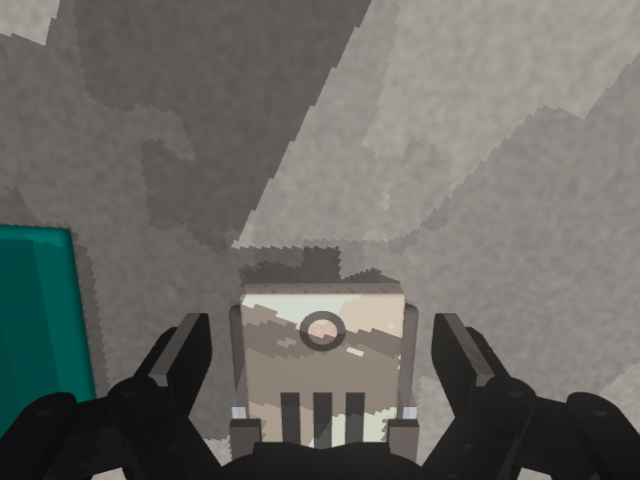

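>>> arm_command:
  rows:
    - [5,0,0,0,0,0,0]
    - [5,0,0,0,0,0,0]
    - [5,0,0,0,0,0,0]
    - [5,0,0,0,0,0,0]
    - [5,0,0,0,0,0,0]
    - [5,0,0,0,0,0,0]
  newtons: 35

```text
clock: 8.25
eef_pos: [0.4798, 0.1131, 0.044]
ee_rot: [[-0.423, 0.001, -0.906], [0.906, 0.0, -0.423], [-0.0, -1.0, -0.001]]
contact_force: [-0.1, 1.1, 1.5]
opening: 0.647
```

```bash
python3 - <<'E'
from h import *
s=sensors.read_state();save('wrist','w7.png');print(s['clock'],s['eef_pos'],s['opening'],s['contact_force'])
E
```

```text
8.25 [0.4798 0.1131 0.044 ] 0.6466386242408639 [-0.1411  1.0856  1.4982]
```

View pics/w7.png

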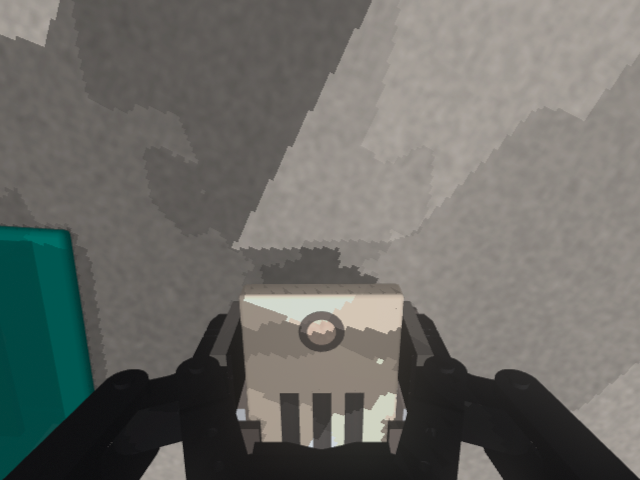

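>>> arm_command:
  rows:
    - [5,0,0,0.4,0,0,0]
    - [5,0,0,0.8,0,0,0]
    - [5,0,0,1.2,0,0,0]
    - [5,0,0,1.6,0,0,0]
    - [5,0,0,2.0,0,0,0]
    - [5,0,0,2.4,0,0,0]
    - [5,0,0,2.8,0,0,0]
    - [5,0,0,3.2,0,0,0]
    - [5,0,0,3.6,0,0,0]
    - [5,0,0,4.0,0,0,0]
    - [5,0,0,4.5,0,0,0]
    - [5,0,0,5.0,0,0,0]
    - [5,0,0,5.5,0,0,0]
    - [5,0,0,6.0,0,0,0]
    - [5,0,0,6.5,0,0,0]
    - [5,0,0,7.0,0,0,0]
    - [5,0,0,7.5,0,0,0]
    - [5,0,0,7.5,0,0,0]
    - [5,0,0,7.5,0,0,0]

```text
clock: 10.2
eef_pos: [0.4117, 0.0812, 0.0439]
ee_rot: [[-0.423, 0.0, -0.906], [0.906, 0.0, -0.423], [-0.0, -1.0, -0.0]]
contact_force: [0.1, 0.6, -0.6]
opening: 0.645
```

```bash
python3 - <<'E'
from h import *
s=sensors.read_state();save('wrist','w8.png');save('side','side8.png');save('top','top8.png');print(s['clock'],s['eef_pos'],s['opening'],s['contact_force'])
a=cv2.imread('pics/side8.png')[150:260,230:360];b=cv2.imread('pics/top8.png')[200:310,220:350]
cv2.imwrite('pics/st8.png',np.hstack([cv2.resize(x,None,fx=3,fy=3,interpolation=cv2.INTER_CUBIC) for x in (a,b)]))
E
```

```text
10.2 [0.4117 0.0812 0.0439] 0.6447635570524906 [ 0.1261  0.6421 -0.613 ]
```

View pics/w8.png

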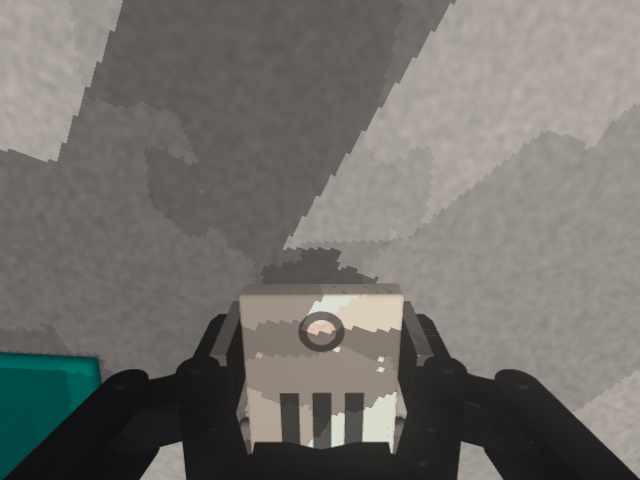

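View pics/st8.png

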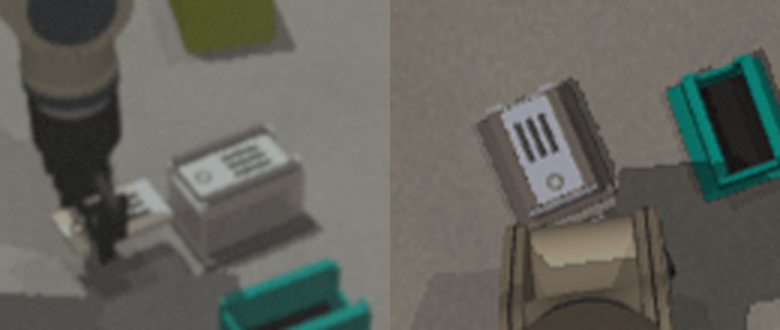

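```bash
python3 - <<'E'
from h import *
print(row([.653,-.232,.24],np.deg2rad(85)))
E
```

```text
[-38.59 -19.61  -8.57   0.03  30.06  -0.  ]
```

>>> arm_command:
  rows:
    - [5,0,-1.5,0,0,0,0]
    - [5,0,-4,0,0,0,0]
    - [5,0,-7,0,0,0,0]
    - [5,0,-10,0,0,0,0]
    - [5,-1,-13,-0.3,0,1,0]
    - [5,-3,-16,-0.7,0,3,0]
    - [5,-6,-19,-1.4,0,5,0]
    - [5,-10,-19.6,-2.3,0,8,0]
    - [5,-14,-19.6,-3.2,0,11,0]
    - [5,-18,-19.6,-4.1,0,14,0]
    - [5,-22,-19.6,-5,0,17,0]
    - [5,-26,-19.6,-5.9,0,20,0]
    - [5,-30,-19.6,-6.8,0,23,0]
    - [5,-34,-19.6,-7.6,0,26.5,0]
    - [5,-37,-19.6,-8.3,0,29,0]
    - [5,-38.6,-19.6,-8.6,0,30,0]
    - [5,-38.6,-19.6,-8.6,0,30,0]
    - [5,-38.6,-19.6,-8.6,0,30,0]
    - [5,-38.6,-19.6,-8.6,0,30,0]

```text
clock: 12.25
eef_pos: [0.6523, -0.231, 0.2396]
ee_rot: [[0.085, -0.001, -0.996], [0.996, 0.001, 0.085], [0.0, -1.0, 0.001]]
contact_force: [-0.6, -0.4, -1.3]
opening: 0.651
```

```bash
python3 - <<'E'
from h import *
import pickle
s=sensors.read_state();save('wrist','w9.png');pickle.dump(s,open('w9.pkl','wb'));print(s['clock'],s['eef_pos'],s['ee_rot'],s['opening'],abs(s['dq']).max())
E
```

```text
12.25 [ 0.6523 -0.231   0.2396] [[ 0.0852 -0.001  -0.9964]
 [ 0.9964  0.0005  0.0852]
 [ 0.0005 -1.      0.001 ]] 0.6505250273981128 0.006887688226387149
```

View pics/w9.png

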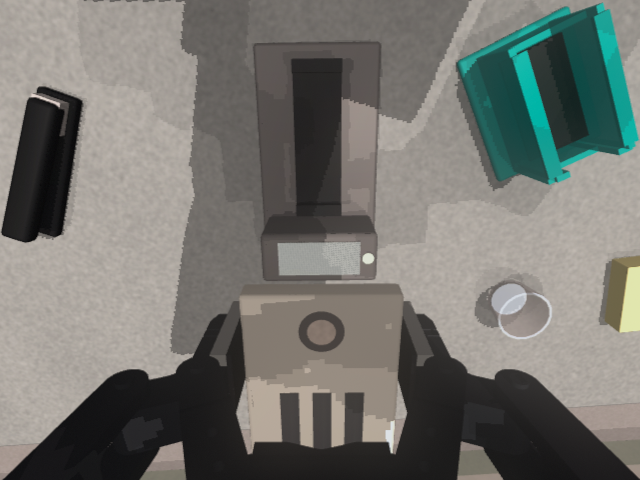

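>>> arm_command:
  rows:
    - [5,2,1,0,0,0,0]
    - [5,5,3,0,0,0,0]
    - [5,7,4,0,0,0,0]
    - [5,7,4,0,0,0,0]
    - [5,7,4,0,0,0,0]
    - [5,7,4,0,0,0,0]

```text
clock: 12.9
eef_pos: [0.6595, -0.1626, 0.2006]
ee_rot: [[0.086, 0.001, -0.996], [0.996, -0.001, 0.086], [-0.001, -1.0, -0.001]]
contact_force: [-1.0, -0.6, -0.6]
opening: 0.646
```

```bash
python3 - <<'E'
from h import *
import pickle
s=sensors.read_state();save('wrist','w10.png');pickle.dump(s,open('w10.pkl','wb'));print(s['clock'],s['eef_pos'],s['ee_rot'],s['opening'],abs(s['dq']).max())
for k,(r,c) in {'w9':(30,245),'w10':(20,120)}.items():
    im=cv2.imread(f'pics/{k}.png');im=np.clip(im.astype(float)*1.8,0,255).astype(np.uint8)
    cv2.imwrite(f'pics/{k}z.png',cv2.resize(im[r:r+260,c:c+200],None,fx=2.3,fy=2.3,interpolation=cv2.INTER_CUBIC))
E
```

```text
12.9 [ 0.6595 -0.1626  0.2006] [[ 0.0859  0.0012 -0.9963]
 [ 0.9963 -0.0006  0.0859]
 [-0.0005 -1.     -0.0012]] 0.6456114150773291 0.01304853220387794
```

View pics/w9z.png

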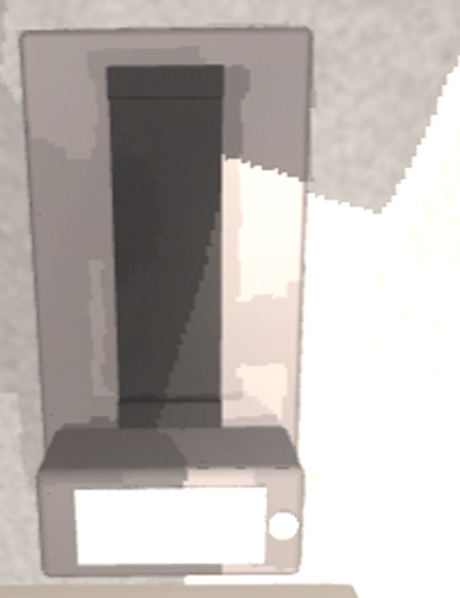

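View pics/w10z.png

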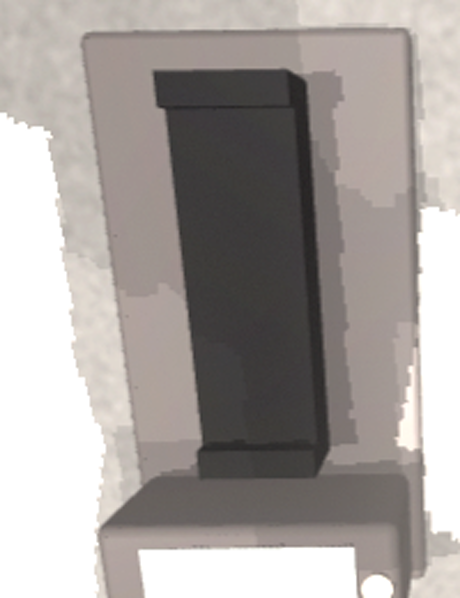

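```bash
python3 - <<'E'
from h import *
import pickle
s1=pickle.load(open('w9.pkl','rb'));s2=pickle.load(open('w10.pkl','rb'))
P={'SoL':((107,66),(153,71)),'SoR':((223,66),(290,69)),'SiL':((108,97),(166,107)),'SiR':((222,97),(294,107)),'FiL':((118,398),(201,448)),'FiR':((222,402),(316,446)),
'BL':((22,32),(83,36)),'BR':((312,30),(410,31)),'HL':((42,470),(105,527)),'HR':((300,467),(405,525))}
X={}
for k,(a,b) in P.items():
    A=(30+a[1]/2.3-.3,245+a[0]/2.3-.3);B=(20+b[1]/2.3-.3,120+b[0]/2.3-.3)
    x,e=tri([ray('wrist',A,s1),ray('wrist',B,s2)]);X[k]=x;print(k,x,np.round(e[0],4))
m=lambda a,b:(X[a]+X[b])/2
nom={'SoL':(-64,-20,48),'SoR':(-64,20,48),'SiL':(-54,-20,48),'SiR':(-54,20,48),'FiL':(54,-20,48),'FiR':(54,20,48),'BL':(-80,-55,12),'BR':(-80,55,12),'HL':(73,-50,70),'HR':(73,50,70)}
# sign of y: image right = tool x = reader +y
ks=list(nom);a=np.array([nom[k][:2] for k in ks])/1000.;b=np.array([X[k][:2] for k in ks])
ac=a-a.mean(0);bc=b-b.mean(0);th=np.arctan2((ac[:,0]*bc[:,1]-ac[:,1]*bc[:,0]).sum(),(ac*bc).sum())
R=np.array([[np.cos(th),-np.sin(th)],[np.sin(th),np.cos(th)]]);t=b.mean(0)-R@a.mean(0)
print('bed',t,np.rad2deg(th));print(np.round((b-(a@R.T+t))@R*1000,1))
for q in (m('SoL','SoR'),m('FiL','FiR')): print(q)
E
```

```text
SoL [ 0.5367 -0.2455  0.0482] 0.0001
SoR [ 0.5392 -0.2061  0.042 ] 0.0002
SiL [ 0.5457 -0.247   0.0368] 0.0001
SiR [ 0.5492 -0.207   0.0385] 0.0001
FiL [ 0.6541 -0.2546  0.0414] 0.0006
FiR [ 0.6577 -0.2147  0.0423] 0.0005
BL [ 0.5191 -0.2782  0.0096] 0.0003
BR [ 0.5271 -0.1702  0.0082] 0.0
HL [ 0.6727 -0.2837  0.0641] 0.0
HR [ 0.6853 -0.1864  0.05  ] 0.0006
bed [ 0.6028 -0.2304] -4.363168976067569
[[-0.8 -0.1]
 [-1.3 -0.6]
 [-1.7 -0.9]
 [-1.3 -0.7]
 [-1.1 -0.2]
 [-0.5 -0.1]
 [ 0.1  1. ]
 [-0.1 -0.7]
 [ 0.7  2.2]
 [ 5.9  0.1]]
[ 0.538  -0.2258  0.0451]
[ 0.6559 -0.2346  0.0418]
```

```bash
python3 - <<'E'
from h import *
print(row([.5758,-.2285,.07],np.deg2rad(85.6)))
E
```

```text
[-7.25 13.06  7.79  0.08 -0.56 -0.03]
```

>>> arm_command:
  rows:
    - [5,-2,0,2,0,-0.2,0]
    - [5,-5,0,5,0,-0.5,0]
    - [5,-7.2,2,7.8,0,-0.55,0]
    - [5,-7.2,5,7.8,0,-0.55,0]
    - [5,-7.2,8,7.8,0,-0.55,0]
    - [5,-7.2,10.5,7.8,0,-0.55,0]
    - [5,-7.2,12.5,7.8,0,-0.55,0]
    - [5,-7.2,13,7.8,0,-0.55,0]
    - [5,-7.2,13,7.8,0,-0.55,0]
    - [5,-7.2,13,7.8,0,-0.55,0]

```text
clock: 13.95
eef_pos: [0.576, -0.228, 0.071]
ee_rot: [[0.077, 0.002, -0.997], [0.997, -0.001, 0.077], [-0.001, -1.0, -0.002]]
contact_force: [0.6, 0.0, 0.2]
opening: 0.644
```

```bash
python3 - <<'E'
from h import *
import pickle
s=sensors.read_state();save('wrist','w11.png');save('side','side11.png');pickle.dump(s,open('w11.pkl','wb'));print(s['clock'],s['eef_pos'],s['opening'],s['contact_force'],row([.5758,-.2285,.07],np.deg2rad(85.6)))
a=cv2.imread('pics/side11.png')[260:380,280:440]
cv2.imwrite('pics/s11.png',cv2.resize(a,None,fx=4,fy=4,interpolation=cv2.INTER_CUBIC))
E
```

```text
13.95 [ 0.576 -0.228  0.071] 0.6441866805415241 [0.6472 0.0462 0.2114] [-0.07  0.13  0.02  0.13 -0.   -0.05]
```

View pics/w11.png

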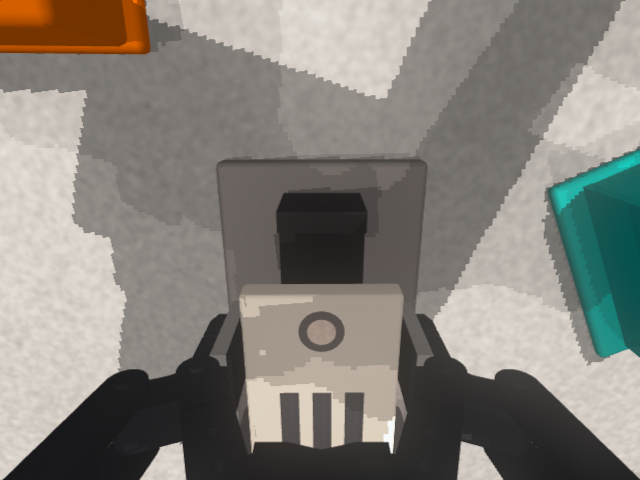

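View pics/s11.png

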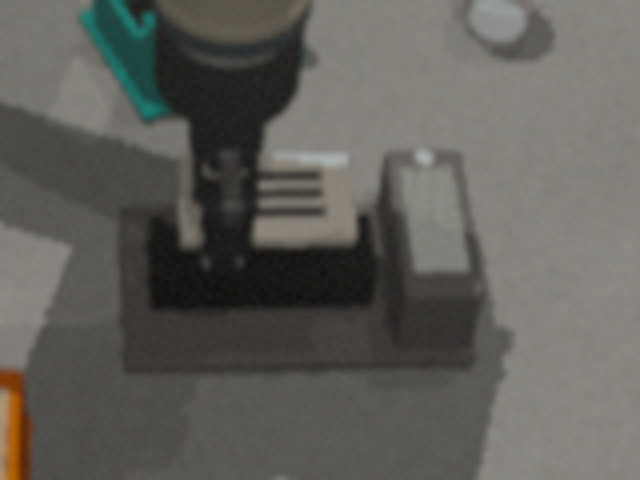

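```bash
python3 - <<'E'
from h import *
import pickle
s=pickle.load(open('w11.pkl','rb'))
th=np.deg2rad(-4.4);R=np.array([[np.cos(th),-np.sin(th)],[np.sin(th),np.cos(th)]]);c=np.array([.602,-.2305])
for p in [(-64,-20,48),(-64,20,48),(-64,-20,12),(-64,20,12),(-80,-55,12),(-80,55,12)]:
    p=np.array(p)/1000;print(p,proj('wrist',np.r_[c+R@p[:2],p[2]],s))
# in-hand cassette: front edge top at TCP+26mm
for k,rc in dict(well=(331,321),FL=(294,241),FR=(294,403)).items():
    p=atz('wrist',rc,s['eef_pos'][2]+.026,s);print(k,p,R.T@(p[:2]-c))
im=cv2.imread('pics/w11.png')[150:320,200:450];cv2.imwrite('pics/w11z.png',cv2.resize(np.clip(im*1.6,0,255).astype(np.uint8),None,fx=3,fy=3,interpolation=cv2.INTER_CUBIC))
E
```

```text
[-0.064 -0.02   0.048] [211.8691 276.8874]
[-0.064  0.02   0.048] [211.8392 368.8287]
[-0.064 -0.02   0.012] [192.9065 284.2118]
[-0.064  0.02   0.012] [192.8821 360.9036]
[-0.08  -0.055  0.012] [162.0965 214.3478]
[-0.08   0.055  0.012] [162.0293 430.8194]
well [ 0.5662 -0.2286  0.097 ] [-0.0358 -0.0008]
FL [ 0.5501 -0.2537  0.097 ] [-0.0499 -0.0271]
FR [ 0.5542 -0.2006  0.097 ] [-0.0499  0.0262]
```

View pics/w11z.png

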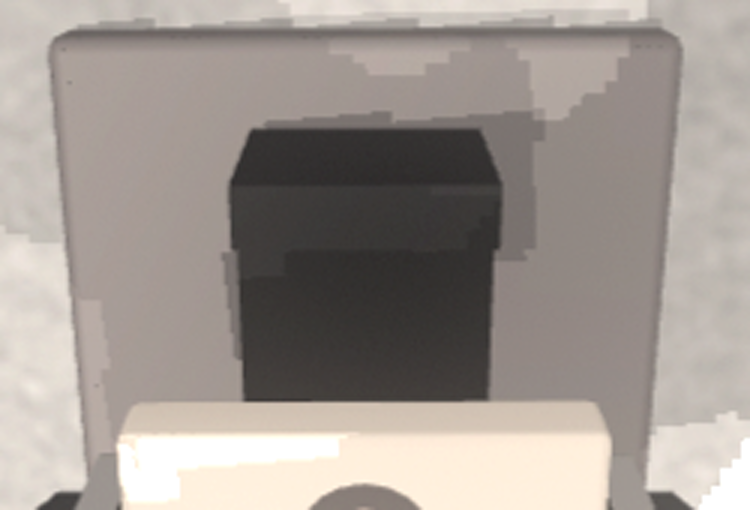

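>>> arm_command:
  rows:
    - [5,-0.05,1,-0.1,0,0,0]
    - [5,-0.05,2,-0.1,0,0,0]
    - [5,-0.05,3,-0.1,0,0,0]
    - [5,-0.05,3.6,-0.1,0,0,0]
    - [5,-0.05,4.0,-0.1,0,0,0]
    - [5,-0.05,4.3,-0.1,0,0,0]
    - [5,-0.05,4.4,-0.1,0,0,0]
    - [5,-0.05,4.4,-0.1,0,0,0]
    - [5,-0.05,4.4,-0.1,0,0,0]

```text
clock: 14.95
eef_pos: [0.5764, -0.228, 0.0261]
ee_rot: [[0.077, 0.001, -0.997], [0.997, -0.0, 0.077], [-0.0, -1.0, -0.001]]
contact_force: [1.0, -0.4, -0.7]
opening: 0.648
```

```bash
python3 - <<'E'
from h import *
s=sensors.read_state();save('wrist','w12.png');print(s['clock'],s['eef_pos'],s['opening'],s['contact_force'],s['moment'])
E
```

```text
14.95 [ 0.5764 -0.228   0.0261] 0.6484693999349623 [ 0.9772 -0.3781 -0.7007] [0.0087 0.0509 0.0452]
```

View pics/w12.png

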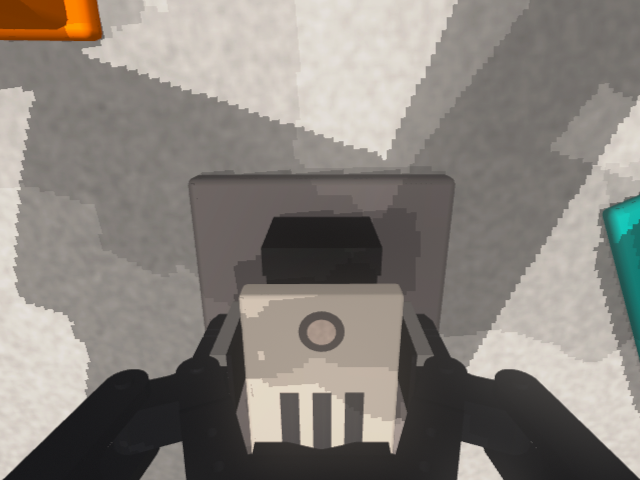

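Not yet touching; lower in small steps until contact.

>>> arm_command:
  rows:
    - [5,0,0.05,0,0,0,0]
    - [5,0,0.1,0,0,0,0]
    - [5,0,0.15,0,0,0,0]
    - [5,0,0.2,0,0,0,0]
    - [5,0,0.2,0,0,0,0]
    - [5,0,0.2,0,0,0,0]

```text
clock: 15.6
eef_pos: [0.5762, -0.2279, 0.0248]
ee_rot: [[0.077, 0.0, -0.997], [0.997, -0.0, 0.077], [-0.0, -1.0, -0.0]]
contact_force: [-3.0, 2.3, 7.6]
opening: 0.646
```

>>> arm_command:
  rows:
    - [5.6,0,-0.05,0,0,0,0]
    - [5.8,0,-0.05,0,0,0,0]
    - [6.2,0,-0.05,0,0,0,0]
    - [7,0,-0.05,0,0,0,0]
    - [8.5,0,-0.05,0,0,0,0]
    - [8.5,0,-0.05,0,0,0,0]
    - [8.5,0,-0.05,0,0,0,0]
    - [8.5,0,-0.05,0,0,0,0]

```text
clock: 16.4
eef_pos: [0.5761, -0.2279, 0.0243]
ee_rot: [[0.077, -0.0, -0.997], [0.997, 0.0, 0.077], [0.0, -1.0, 0.0]]
contact_force: [-0.0, 0.1, 0.3]
opening: 0.99
```

```bash
python3 - <<'E'
from h import *
s=sensors.read_state();save('wrist','w13.png');print(s['clock'],s['eef_pos'],s['opening'],s['contact_force'],s['moment'])
E
```

```text
16.4 [ 0.5761 -0.2279  0.0243] 0.9895213901734339 [-0.0316  0.0763  0.2746] [-0.0051  0.0016 -0.0305]
```

View pics/w13.png

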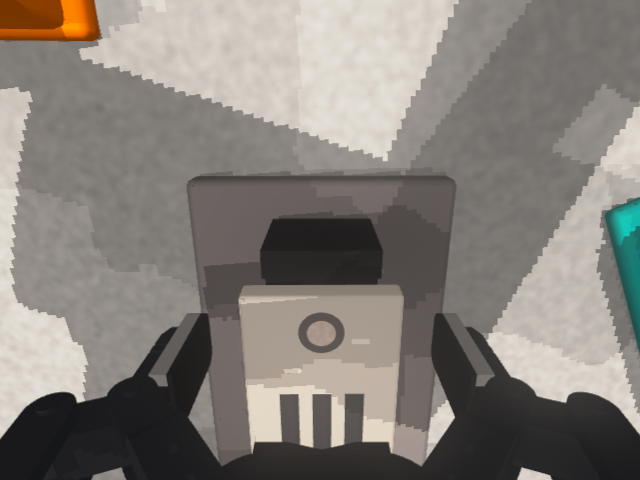

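>>> arm_command:
  rows:
    - [8.5,0,-1,0,0,0,0]
    - [8.5,0,-3,0,0,0,0]
    - [8.5,0,-6,0,0,0,0]
    - [8.5,0,-9,0,0,0,0]
    - [8.5,0,-12,0,0,0,0]
    - [8.5,0,-15,-2,0,0,0]
    - [8.5,0,-18,-4,0,0,0]
    - [8.5,0,-18,-6,0,0,0]
    - [8.5,0,-18,-6,0,0,0]
    - [8.5,0,-18,-6,0,0,0]
    - [8.5,0,-18,-6,0,0,0]

```text
clock: 17.55
eef_pos: [0.6344, -0.2321, 0.2035]
ee_rot: [[0.077, -0.002, -0.997], [0.997, 0.001, 0.077], [0.001, -1.0, 0.002]]
contact_force: [0.4, -0.2, -1.0]
opening: 0.996
```

```bash
python3 - <<'E'
from h import *
import pickle
s=sensors.read_state();save('wrist','w14.png');pickle.dump(s,open('w14.pkl','wb'));print(s['clock'],s['eef_pos'],s['contact_force']);save('side','side14.png');save('top','top14.png')
a=cv2.imread('pics/side14.png')[180:380,270:430];b=cv2.imread('pics/top14.png')[150:310,230:440]
cv2.imwrite('pics/st14.png',np.hstack([cv2.resize(x,(int(x.shape[1]*600/x.shape[0]*.62),372),interpolation=cv2.INTER_CUBIC) for x in (a,b)]))
E
```

```text
17.55 [ 0.6344 -0.2321  0.2035] [ 0.4284 -0.2162 -0.9755]
```

View pics/w14.png

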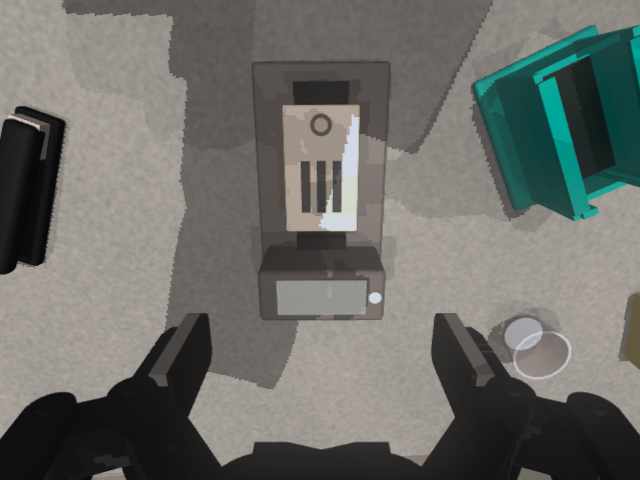

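View pics/st14.png

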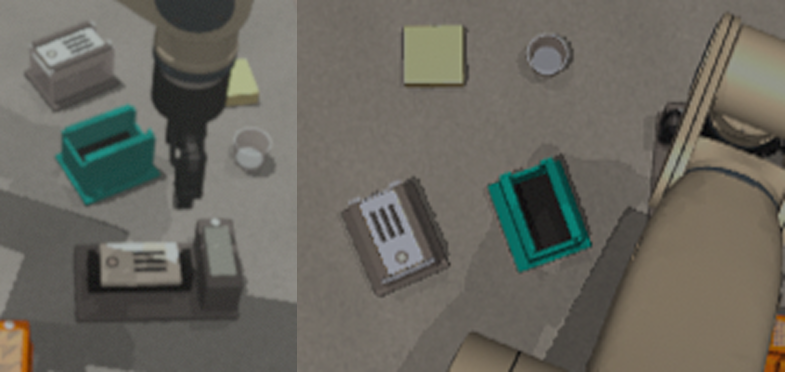

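```bash
python3 - <<'E'
from h import *
import pickle
s=pickle.load(open('w14.pkl','rb'))
th=np.deg2rad(-4.4);R=np.array([[np.cos(th),-np.sin(th)],[np.sin(th),np.cos(th)]]);c=np.array([.602,-.2305])
for k,rc,z in [('FL',(105,282.5),.05),('FR',(104.5,358.5),.05),('RL',(231,287.5),.05),('RR',(230,357),.05),('well',(124,321),.05),('stopFL',(81,293),.048),('stopFR',(81,349),.048)]:
    print(k,R.T@(atz('wrist',rc,z,s)[:2]-c)*1000)
im=cv2.imread('pics/w14.png')[55:325,240:400];cv2.imwrite('pics/w14z.png',cv2.resize(np.clip(im*1.5,0,255).astype(np.uint8),None,fx=2.2,fy=2.2,interpolation=cv2.INTER_CUBIC))
E
```

```text
FL [-47.9718 -27.8022]
FR [-48.3135  26.4663]
RL [ 46.8818 -26.8681]
RR [46.0696 28.2058]
well [-34.8903  -0.3098]
stopFL [-64.0303 -20.0642]
stopFR [-64.0354  19.4556]
```

View pics/w14z.png

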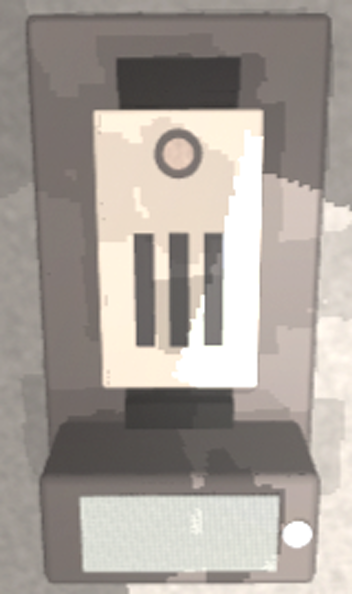

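```bash
python3 -c "
from h import *
print(job.finish_job(), sensors.read_state()['clock'])"
```

```text
the job is handed in; nothing more can be done
the job is handed in; nothing more can be done
```

I slid the top cassette about 53 mm out with the shut fingertips, pinched its overhang and drew it straight clear. I then laid it on the reader's bed, let go and raised the gripper clear. I handed the job in just after 17.6 s of the 53 s allowed; it reports no verdict.

**Cassette on the bed:** In the last wrist picture it lies within about 1 mm of the bed's centre, both along and across, and within about 1° of its direction. It is face up. It met the bed at the expected height, with about 8 N of contact, and both end stops show free in front of and behind it. I did not measure its tilt separately after letting go.

**Dispenser:** In the side and top pictures the next cassette sits in the top place, square under the lips. I judged this by eye and did not measure its height. Cassettes 3 and 4 are hidden, so I could not check them.

**Other things:** The cup and notes look undisturbed in the last pictures, and so do the look-alikes as far as they show. I did not measure them, and the arm never came near the carton or the stapler.

**Disagreement:** Two views of the cassette in the grip differed by about 1.5 mm along its length. I split the difference when placing it. The reader's base and hump corners also came out up to 6 mm off their stated positions, because they are rounded. I used the end stops instead; they were 118.2 mm apart, against 118 mm from the given sizes.

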